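# Lock the battery hatch with the coin key

## Robot

A 6-joint arm with a two-finger parallel gripper is mounted at the origin on the work surface. World frame = base frame: x ahead of the robot, y to its left, z up, the work surface at z = 0. Lengths are in m, angles in rad, forces in N, time in s.
With the tool pointing down it reaches from about 0.375 to 0.975 m from the base axis. Payload 3.8 kg.
Tool frame: the origin (TCP) lies midway between the tips of the shut fingers; the grasp point (between the pads) lies 19 mm behind it; z points along the fingers, y is the line along which they close (so a half turn about z gives the same grasp; the last joint's range is limited). The gripper opens to 88 mm and grips with 3 to 60 N. Pads are 18 mm wide; open, the fingers measure 123 mm over their backs; the gripper's body (75 mm by 187 mm) begins 45 mm behind the grasp point.
Start: joints at [1.272, 0.264, 1.604, -0, 1.274, -0.037], TCP at [0.175, 0.652, 0.239] pointing down, gripper open.
Joint ranges: [-2.63, 2.63], [-0.94, 2.18], [0.31, 2.57], [-1.31, 4.45], [0, 2.66], [-2.55, 2.55]. Speed limits (rad/s): [2.57, 2.57, 3.14, 3.14, 3.14, 3.14].

## Interface

Orientations are given as a rotation vector (axis times angle).
In Python, from cell import manip, inverse_kinematics, cams, order gives the robot as it stands. Calls block until the motion is done:
- manip.move_pose(position, orientation): joint-space move of the TCP to a pose.
- manip.move_linear(position, rate=0.15, rot=None): straight line of the TCP; rot=None keeps the orientation; rate is the mean speed in m/s.
- manip.set_joints(angles): joint-space move.
- manip.set_gripper(opening, force=None): finger opening in m; force is the grip in N (None keeps the last); returns when the fingers have stopped.
- manip.dwell(seconds).
- inverse_kinematics(position, orientation): joint angles nearest the present ones, or None.
- manip.state(): the state.
- cams.capture(name): name is "scene" or "top"; returns a dict with "image" (384x512x3 uint8, blue, green, red), "z_map" (384x512 float32, m along the optical axis (not along the pixel's ray), 0 where there is no reading), "intrinsics" (3x3 intrinsics, pixels), "position" and "orientation" of the camera in the world. Camera axes: x right, y down, z forward; pixel columns grow to the right and rows downward; lengths in m; the calibration is good to about 2 mm. A picture is of the moment at which its call begins.
A pose or a line that the arm cannot do raises manip.IKError and nothing moves.
- order.close_job(): hands the job in; it is judged then, once.
The state is a dict: "clock": time; "joint_pos": joint angles; "joint_velocities": joint speeds; "tau": joint torques, N m; "tool_pos": TCP position; "tcp_rot": TCP orientation; "contact_force": force on the tool from outside, world axes, zero at the start; "moment": the same for the moment, N m; "gripper_width": finger opening in m; "grasp_force": force on a finger pad.
Only numpy, scipy, OpenCV 4.12 (cv2) and the standard library are available. Lean on these libraries where they do the work, as an engineer would, in place of code of your own. Each camera call takes 0.05 s, during which the arm holds its last target. There are 200 camera calls.

## Task

Lock the battery hatch of the grey unit: take the coin key out of its holder, feel its blade into the cap's slot, press the cap down against its spring and turn it a quarter turn clockwise, then let it spring back up into its locked notch. Turn it with the key, not with the fingers, never bear on the cap, down or sideways, with more than 30 N, and leave the other things on the table where they are. Finally stand the key back in its holder, upright and fully home as you found it.

Things in the scene. Friction and masses are not known exactly. Their poses are not given: they have to be found in the camera images.
- unit: Grey plastic box 110 mm (x) by 150 mm (y) by 42 mm high, held fast to the table; origin at the middle of its underside, x and y along those sides. In its top is a well with a black carrier plate that carries the hatch cap.
- well (a point): Nominal cap centre on the unit (axes as the unit), at the cap's top face when sprung up, 48 mm above the table. The cap is round, bare metal, 48 mm across, stands 6 mm out of the box, and has one straight slot across its middle: 34 mm long, 5 mm wide, 6 mm deep, flat floor. The carrier lets the true centre lie up to 5 mm off this point along +y or -y only: not measured, see press.
- cap (a joint): Turn of the cap, rad, clockwise seen from above. At 0 (unlocked) the slot lies along x of well. Hard stop at 1.48. A hidden bayonet lug holds it: sprung up it turns freely only from 0 to about 0.22 (unlocked notch) and 1.26 to 1.48 (locked notch); between, it turns only while pressed down 3.2 mm or more, against light friction (about 0.1 N m).
- press (a joint): How far the cap is pushed down, m: 0 up, 0.0045 bottomed (hard). Spring: 5 N to start, 9 N at 3.2 mm, 10.5 N at the bottom. It springs up by itself in either notch and stays 3.2 mm down between them. The carrier shifts sideways (unit's y) only under some 7 N and stays where left, so a blade slid across the cap under 5 to 7 N finds the slot by dropping in.
- key_mid (a point): The coin key, centre of its handle: black plastic, 32 mm (x) by 12 mm (y) by 50 mm high (z). A flat steel blade 22 mm wide (x) and 3 mm thick (y) stands 14 mm out below the handle; its tip is 39 mm below this point. About 70 g. At the start it stands upright in its holder, blade down, x along the holder's x. The same turned half round.
- key_tip (a point): The key's blade tip, middle of its lower edge (axes as key_mid).
- rest (a point): Key holder: aluminium block 60 mm (x) by 44 mm (y) by 30 mm high on a 90 by 70 mm steel foot, fixed. This point is the middle of the slit's mouth in its top face, 30 mm above the table. Slit 26 mm along x, 6 mm along y, 22 mm deep, chamfered. The key stands in it with the handle's underside on the top face, the blade tip 14 mm below this point.
- recorder: Bystander: black stick recorder, 80 by 20 by 11 mm, loose on the table; origin at its underside.
- battery: Bystander: grey flat battery, 50 by 26 by 13 mm, loose; origin at its underside.
- watch: Bystander: wrist watch laid flat, 145 by 40 by 12 mm, loose; origin at its underside.
- glasses_case: Bystander: black spectacles case, 60 by 150 by 42 mm, loose; origin at its underside.
- driver: Bystander: screwdriver lying on the table, too narrow for the slot's job; origin at its underside.
- carton_small: Bystander: small cardboard carton, 80 by 60 by 45 mm, loose; origin at its underside.
- cup: Bystander: white mug, 76 mm across, 85 mm high, loose; origin at its underside.
Mind the look-alikes: they are no part of the job. Of the things that look like the part that bears rest, the middle-sized one is meant. Leave any turquoise look-alike of the part that bears key_mid alone.

How it is judged:
By the outcome, as a careful person would: the job done as asked, in the order asked, and still so for the second after the job is handed in, with the robot touching nothing.
It also fails if it takes over 72 s, if anything falls off the work surface, if the arm or the gripper's body presses on something with over 40 N, if the wrist force passes 120 N, or if a joint passes its speed limit or range.

## Working session

There is one attempt and no reset: what is moved stays moved. The work goes in short steps, each a Python script; the robot and the scene stay as the last script left them, time stands still between calls to the robot, and variables do not carry over. Pictures are saved under pics/ and viewed, at most 10 in all, crops included, and the job is handed in when it is done.

```bash
ls; mkdir -p pics; cat > h.py <<'E'
import numpy as np,cv2
from cell import manip,inverse_kinematics,cams,order
from scipy.spatial.transform import Rotation as R
def cap(n,f=None):
    c=cams.capture(n)
    if f: cv2.imwrite('pics/'+f,c['image'])
    o=np.array(c['orientation'],float)
    c['R']=o if o.shape==(3,3) else (R.from_rotvec(o).as_matrix() if o.size==3 else R.from_quat(o).as_matrix())
    return c
def ray(c,u,v,z):
    K=c['intrinsics'];d=c['R']@np.array([(u-K[0,2])/K[0,0],(v-K[1,2])/K[1,1],1]);p=np.array(c['position'])
    return p+d*(z-p[2])/d[2]
def pts(c):
    K=c['intrinsics'];z=c['z_map'];v,u=np.mgrid[:z.shape[0],:z.shape[1]]
    P=np.stack([(u-K[0,2])/K[0,0]*z,(v-K[1,2])/K[1,1]*z,z],-1)@c['R'].T+np.array(c['position'])
    P[z<=0]=np.nan
    return P
E
python3 - <<'E'
from h import *
for n in('scene','top'):
    c=cap(n,n+'0.png');print(n,c['position'],c['orientation'],c['intrinsics'])
s=manip.state();print({k:np.round(v,3) for k,v in s.items()})
E
```

```text
pics
scene [1.01136807 0.40602869 0.96412182] [-1.17377627 -2.53337745  0.802757  ] [[437.37688142   0.         254.75768982]
 [  0.         437.37688142 196.27765763]
 [  0.           0.           1.        ]]
top [ 0.38548511 -0.00796124  1.16509319] [-2.15894232  2.16108065 -0.15455118] [[359.09554505   0.         256.64784306]
 [  0.         359.09554505 187.50600516]
 [  0.           0.           1.        ]]
{'clock': np.float64(0.1), 'joint_pos': array([ 1.272,  0.265,  1.605, -0.   ,  1.274, -0.037]), 'joint_velocities': array([-0.   ,  0.001, -0.004,  0.002, -0.   , -0.001]), 'tau': array([ 1.0000e-03, -5.0362e+01, -3.5807e+01,  7.3000e-02,  2.3000e-02,
       -0.0000e+00]), 'tool_pos': array([0.175, 0.651, 0.238]), 'tcp_rot': array([-4.100e-01, -3.114e+00,  3.000e-03]), 'contact_force': array([ 0.954,  0.08 , -1.108]), 'moment': array([ 0.009, -0.002, -0.029]), 'grasp_force': np.float64(0.0), 'gripper_width': np.float64(0.088)}
```

View pics/scene0.png

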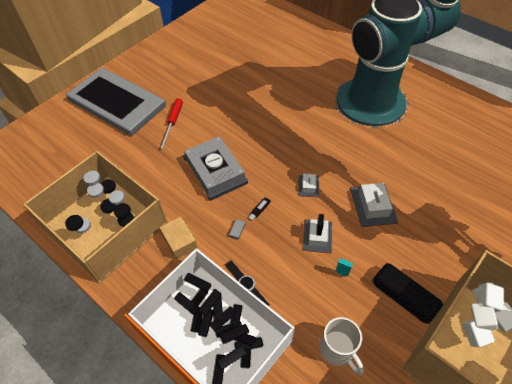

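View pics/top0.png

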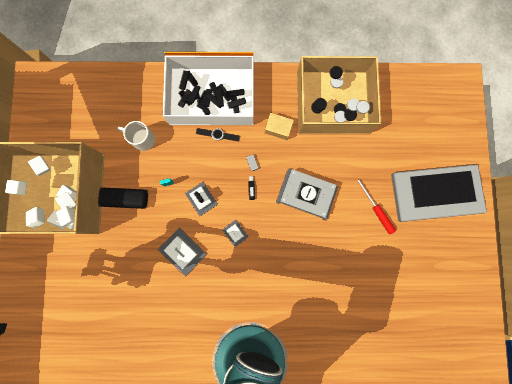

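The scene view shows the key standing in the middle-sized holder at (319,230), the unit's cap at (214,160), and the turquoise look-alike at (344,268). In the top view the holder is at (201,197) and the cap at (309,193), with a bigger holder at (182,252) and a smaller one at (235,232).

```bash
cat > m.py <<'E'
from h import *
T=cap('top');S=cap('scene')
for n,c in(('T',T),('S',S)):
    P=pts(c);
    b={'T':[(170,165,235,230),(270,160,350,225)],'S':[(295,205,345,260),(175,130,255,205)]}[n]
    for nm,(u0,v0,u1,v1) in zip(('holder','unit'),b):
        Q=P[v0:v1,u0:u1].reshape(-1,3);Q=Q[~np.isnan(Q[:,0])]
        h=np.histogram(Q[:,2],np.arange(-.01,.1,.005));print(n,nm,h[0])
        for lo,hi in ({'holder':[(.02,.038),(.06,.1)],'unit':[(.036,.045),(.045,.06)]}[nm]):
            q=Q[(Q[:,2]>lo)&(Q[:,2]<hi)]
            if len(q)<4: continue
            r=cv2.minAreaRect((q[:,:2]*1000).astype(np.float32));print('  ',lo,len(q),np.round(r[0],1),np.round(r[1],1),round(r[2],1),'z',np.median(q[:,2]).round(4))
    cv2.imwrite(f'pics/{n}crop.png',np.hstack([cv2.resize(c['image'][v0:v1,u0:u1],(400,400),interpolation=cv2.INTER_CUBIC) for u0,v0,u1,v1 in b]))
    p=c['R'].T@(np.array([.175,.651,.3])-c['position']);K=c['intrinsics'];print('tcp px',K@p/p[2])
E
python3 m.py
```

```text
T holder [  28 1627 2058  176    4    8   26   95  118    2    4    6    3    0
    5    1    2   26   17    0    0]
   0.02 241 [487.5 141.4] [250.3  56.8] 49.7 z 0.0299
   0.06 51 [525.6 192.6] [116.6  19.7] 55.6 z 0.0794
T unit [  31 1436 1742   71   68  142   24   56   13  213 1100  258   30    0
    0    0    0    0    0    0    0]
   0.036 1303 [ 515.7 -184.3] [150.3 111. ] 70.0 z 0.042
   0.045 288 [ 515.4 -185. ] [146.7 108.8] 71.1 z 0.0468
tcp px [-35.8270597  327.77580705   1.        ]
S holder [  11 1099 1013  120   17   22   24  178  130    7    6    5    9   10
    9    8    6   45   23    0    0]
   0.02 336 [506.  159.6] [61.9 44.2] 33.8 z 0.0295
   0.06 91 [528.6 196.2] [121.3  23.9] 57.4 z 0.0786
S unit [  25 2113 1511   69  128  137   73   81   60  386 1165  212    9    0
    0    0    0    0    0    0    0]
   0.036 1521 [ 518.9 -183.8] [156.9 111. ] 69.9 z 0.0415
   0.045 221 [ 517.6 -184. ] [140.3 103.3] 70.5 z 0.0469
tcp px [655.9142182  185.78965021   1.        ]
```

View pics/Tcrop.png

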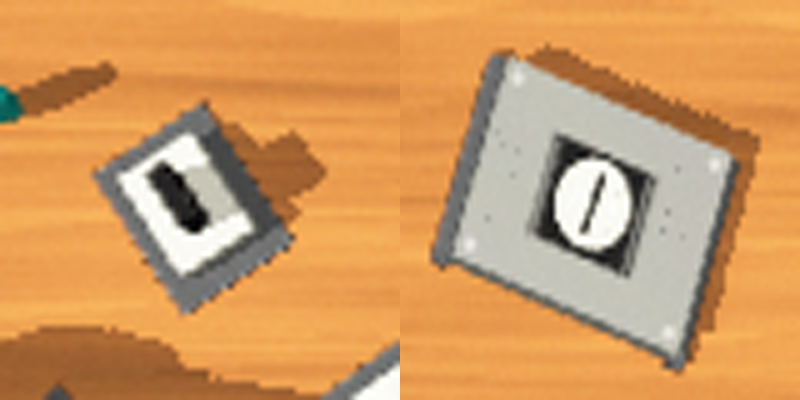

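View pics/Scrop.png

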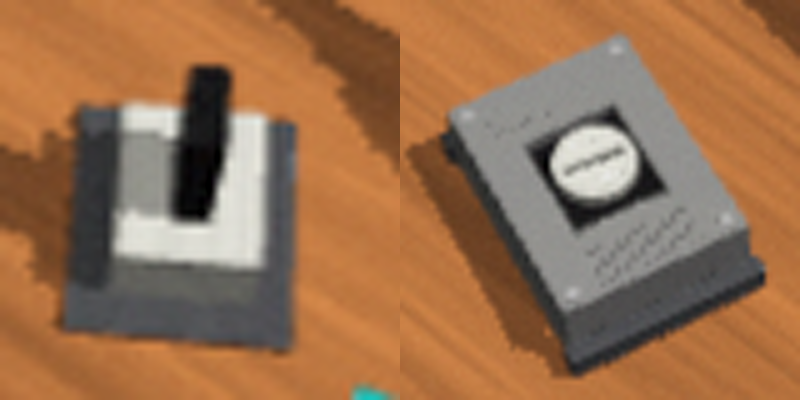

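```bash
cat > m2.py <<'E'
from h import *
def rect(a): 
    r=cv2.minAreaRect((a[:,:2]*1000).astype(np.float32));return np.round(r[0],1),np.round(r[1],1),round(r[2],1)
for n,b in(('top',[(170,165,235,230),(270,160,350,225)]),('scene',[(295,205,345,260),(175,130,255,205)])):
    c=cap(n);P=pts(c);g=cv2.cvtColor(c['image'],cv2.COLOR_BGR2GRAY)
    for i,(u0,v0,u1,v1) in enumerate(b):
        sub=np.zeros(g.shape,bool);sub[v0:v1,u0:u1]=1
        z=P[...,2]
        for nm,lo,hi in ([('keytop',.074,.084),('block',.025,.034)] if i==0 else [('unittop',.039,.0445),('cap',.045,.052)]):
            m=(sub&(z>lo)&(z<hi)).astype(np.uint8)
            k,l,st,_=cv2.connectedComponentsWithStats(m,connectivity=8)
            j=1+st[1:,4].argmax();q=P[l==j];print(n,nm,len(q),rect(q),'mean',np.round(q.mean(0)*1000,1),'medz',np.median(q[:,2]).round(4))
        if i==1:
            # bright cap pixels via color -> ray to z=.048
            m=((g>150)&sub).astype(np.uint8);k,l,st,_=cv2.connectedComponentsWithStats(m)
            m=np.isin(l,[j for j in range(1,k) if st[j,4]>25]);v,u=np.nonzero(m)
            q=np.array([ray(c,a,bb,.048) for a,bb in zip(u,v)]);print(n,'bright',len(q),rect(q),cv2.minEnclosingCircle((q[:,:2]*1000).astype(np.float32)))
E
python3 m2.py
```

```text
top keytop 42 (array([502.1, 158.5]), array([30.3, 11.6]), 33.4) mean [502.2 158.4  79.6] medz 0.0797
top block 200 (array([501.8, 158.6]), array([60.8, 43.8]), 33.0) mean [500.4 157.4  30.1] medz 0.0301
top unittop 1093 (array([ 515.8, -184.3]), array([150.4, 110.6]), 69.9) mean [ 513.9 -184.2   42. ] medz 0.042
top cap 152 (array([ 514.5, -183.4]), array([44.4, 44.3]), 87.7) mean [ 515.1 -183.1   47.9] medz 0.0478
top bright 4354 (array([ 518.8, -189.9]), array([252.4, 202.6]), 89.9) ((518.7630004882812, -189.8766632080078), 161.81753540039062)
scene keytop 68 (array([505.2, 159. ]), array([31.9, 12.1]), 33.8) mean [505.1 158.7  78.8] medz 0.0789
scene block 307 (array([505.4, 159.1]), array([62.9, 44.2]), 34.4) mean [509.3 161.2  29.5] medz 0.0296
scene unittop 1301 (array([ 519.3, -183.3]), array([152.8, 111.4]), 69.9) mean [ 520.7 -181.5   41.7] medz 0.0417
scene cap 162 (array([ 520.2, -182.8]), array([45.3, 43.9]), 41.9) mean [ 520.  -182.    47.6] medz 0.0475
scene bright 169 (array([ 519.6, -182.9]), array([42. , 44.1]), 39.8) ((518.1412353515625, -182.24227905273438), 23.556406021118164)
```

Holder, key and unit agree between the two views to within about 3 mm. The key is at (503.6, 158.8) mm, yaw 33.6°, with its handle top at 79 mm. The cap is at (517.5, −183) mm with the slot along −20°. I'll grasp gently and use force to centre.

```bash
cat >> h.py <<'E'
def rot(a):
    a=np.deg2rad(a);s,c=np.sin(a),np.cos(a)
    return R.from_matrix(np.array([[-s,c,0],[c,s,0],[0,0,-1]])).as_rotvec()
def F(n=5,dt=.02):
    f=[]
    for _ in range(n): manip.dwell(dt);f.append(manip.state()['contact_force'])
    return np.mean(f,0)
def st(): s=manip.state();return round(float(s['clock']),2),np.round(np.array(s['tool_pos'])*1000,2),'w',round(float(s['gripper_width'])*1000,2),'gf',round(float(s['grasp_force']),1)
E
python3 - <<'E'
from h import *
a=123.6;yd=np.array([np.cos(np.deg2rad(a)),np.sin(np.deg2rad(a)),0])
manip.move_pose([.5036,.1588,.12],rot(a));print(st(),manip.state()['joint_pos'])
manip.set_gripper(.045,5)
manip.move_linear([.5036,.1588,.042],rate=.1);f0=F();print(st(),f0)
manip.set_gripper(.0,5);f=F();print(st(),f-f0,'y',(f-f0)@yd, manip.state()['moment'])
cap('scene','g1.png')
E
```

```text
(2.47, array([503.81, 159.41, 120.3 ]), 'w', 88.25, 'gf', 0.0) [ 2.59174679e-01  9.39656997e-02  2.03479554e+00  2.38500898e-04
  1.01220473e+00 -1.89867602e+00]
(4.26, array([504.46, 159.03,  42.89]), 'w', 45.13, 'gf', 0.0) [ 0.21286341  0.10467424 -0.17504466]
(4.93, array([503.67, 158.82,  42.13]), 'w', 12.0, 'gf', 5.0) [-0.51999697  0.1460379   1.56846175] y 0.4094000014843088 [ 0.04790615  0.05355946 -0.00379841]
```

```bash
cat >> h.py <<'E'
A=69.9;ux=np.array([np.cos(np.deg2rad(A-90)),np.sin(np.deg2rad(A-90)),0]);uy=np.array([np.cos(np.deg2rad(A)),np.sin(np.deg2rad(A)),0])
C=np.array([.5175,-.183,0])
def at(x,y,z): return C+ux*x/1000+uy*y/1000+np.array([0,0,z/1000])
def loc(f): return np.round([f@ux,f@uy,f[2]],2)
E
python3 - <<'E'
from h import *
manip.set_gripper(0,45);print(st())
manip.move_linear([.5036,.1588,.125],rate=.12)
manip.move_pose(at(0,-5,95),rot(A));print(st(),manip.state()['joint_pos'])
manip.dwell(.3);f0=F(10);np.save('f0.npy',f0);print('tare',f0)
z=77.
manip.move_linear(at(0,-5,z),rate=.05)
while z>68:
    f=loc(F(4)-f0);print(z,f)
    if f[2]>4.5: break
    z-=.5 ;manip.move_linear(at(0,-5,z),rate=.02)
print(st())
cap('scene','g2.png')
E
```

```text
(5.2, array([503.62, 158.83,  42.1 ]), 'w', 12.17, 'gf', 45.0)
(7.35, array([ 515.88, -186.84,   94.81]), 'w', 11.56, 'gf', 45.0) [-3.93148645e-01  1.61920726e-01  2.01136731e+00  5.30080304e-04
  9.68746488e-01 -1.61454199e+00]
tare [-0.11043814  0.12380932 -0.26791426]
77.0 [ 0.36 -0.25  0.33]
76.5 [ 0.07 -0.23  0.05]
76.0 [-0.3  0.1 -0.3]
75.5 [ 0.51 -0.29 -0.24]
75.0 [ 0.31  0.46 -0.89]
74.5 [ 0.21 -0.24 -0.28]
74.0 [ 0.17 -0.09 -0.14]
73.5 [-1.11  0.13  3.08]
73.0 [-1.47 -0.19  4.54]
(10.93, array([ 515.98, -187.78,   73.32]), 'w', 11.83, 'gf', 45.0)
```

```bash
python3 - <<'E'
from h import *
f0=np.load('f0.npy');z=72.6;y=-5.
manip.move_linear(at(0,y,z),rate=.02)
while y<7:
    f=loc(F(3)-f0);print(y,z,f)
    if f[2]<2.5: break
    if f[2]<4.6: z-=.2
    if f[2]>6.8: z+=.2
    y+=.5;manip.move_linear(at(0,y,z),rate=.02)
print(st())
E
```

```text
-5.0 72.6 [-1.28 -0.77  5.81]
-4.5 72.6 [-0.93 -1.48  5.51]
-4.0 72.6 [-0.92 -2.04  5.58]
-3.5 72.6 [-1.35 -3.34  5.04]
-3.0 72.6 [-1.21 -3.57  5.08]
-2.5 72.6 [-0.24 -3.47  5.3 ]
-2.0 72.6 [ 0.48 -0.98  1.6 ]
(13.07, array([ 517.11, -184.73,   72.59]), 'w', 11.6, 'gf', 45.0)
```

```bash
python3 - <<'E'
from h import *
f0=np.load('f0.npy');z=72.6;y=-1.6
manip.move_linear(at(0,y,z),rate=.02)
while z>64:
    f=loc(F(3)-f0);print(y,z,f)
    if f[2]>3.5: break
    if f[1]>1.5: y+=.3
    if f[1]<-1.5: y-=.3
    z-=.7;manip.move_linear(at(0,y,z),rate=.03)
print(st())
E
```

```text
-1.6 72.6 [-0.06 -0.23 -0.77]
-1.6 71.89999999999999 [ 0.3  -0.29 -0.71]
-1.6 71.19999999999999 [-0.3   0.28 -0.95]
-1.6 70.49999999999999 [ 0.52  0.07 -0.5 ]
-1.6 69.79999999999998 [0.17 0.09 0.16]
-1.6 69.09999999999998 [ 0.05 -0.58 -0.27]
-1.6 68.39999999999998 [ 0.48 -0.25  0.11]
-1.6 67.69999999999997 [-0.61  0.11  3.01]
-1.6 66.99999999999997 [-0.6  -0.11  4.66]
(15.78, array([ 517.17, -184.58,   67.35]), 'w', 11.73, 'gf', 45.0)
```

```bash
python3 - <<'E'
from h import *
f0=np.load('f0.npy');z=69.
manip.move_linear(at(0,-1.6,z),rate=.03)
def feel(d,x,y,i,s0,smax,ds):
    s=s0
    while s<smax:
        p=[x,y];p[i]+=d*s;manip.move_linear(at(*p,z),rate=.02);f=loc(F(3)-f0)
        if abs(f[i])>2.2: print('hit',i,d*s,f);return p[i]
        s+=ds
    print('none',f);return p[i]
p=feel(1,0,-1.6,0,3,10,.6);manip.move_linear(at(0,-1.6,z),rate=.05)
n=feel(-1,0,-1.6,0,3,10,.6);x=(p+n)/2;manip.move_linear(at(x,-1.6,z),rate=.05)
p=feel(1,x,-1.6,1,.3,3,.3);manip.move_linear(at(x,-1.6,z),rate=.05)
n=feel(-1,x,-1.6,1,.3,3,.3);y=(p+n)/2;manip.move_linear(at(x,y,z),rate=.05)
print(x,y,st(),loc(F()-f0))
E
```

```text
hit 0 7.199999999999998 [-3.31 -0.    1.35]
hit 0 -5.3999999999999995 [ 2.26  1.24 -0.88]
hit 1 1.2 [-0.53 -2.8  -0.34]
hit 1 -0.8999999999999999 [0.58 2.46 0.18]
0.8999999999999995 -1.4500000000000002 (23.19, array([ 517.63, -184.88,   68.91]), 'w', 11.96, 'gf', 45.0) [-0.08  0.11  0.18]
```

```bash
python3 - <<'E'
from h import *
f0=np.load('f0.npy');x,y=.9,-1.45
for z in (67.5,66.,65.,64.2):
    manip.move_linear(at(x,y,z),rate=.03);f=loc(F(3)-f0);print(z,f)
while f[2]<9.6 and z>62.8:
    z-=.25;manip.move_linear(at(x,y,z),rate=.03);f=loc(F(3)-f0);print(z,f)
print(st());th=0
while th<86:
    th+=7.25
    manip.move_linear(at(x,y,z),rate=.05,rot=rot(A-th));f=loc(F(3)-f0)
    print(round(th,1),np.round([x,y,z],2),f,'Mz',round(float(manip.state()['moment'][2]),3),manip.state()['clock'])
    if np.abs(f[:2]).max()>12 or f[2]>16: print('stop');break
    x+=np.clip(.12*f[0],-.6,.6)*(abs(f[0])>1);y+=np.clip(.12*f[1],-.6,.6)*(abs(f[1])>1)
    if f[2]<9: z-=.15
    if f[2]>11: z+=.15
print(st());np.save('p.npy',[x,y,z,th])
E
```

```text
67.5 [-0.66 -0.32  4.23]
66.0 [-1.15 -0.33  5.63]
65.0 [-1.17 -0.54  6.78]
64.2 [-1.6  -0.46  7.58]
63.95 [-2.06 -0.57  7.35]
63.7 [-1.47 -0.17  8.26]
63.45 [-2.01 -0.77  8.45]
63.2 [-2.   -0.85  8.37]
62.95 [-2.46 -0.56  8.91]
62.7 [-2.31 -0.49  9.58]
(26.27, array([ 518.29, -184.99,   63.75]), 'w', 11.74, 'gf', 45.0)
7.2 [ 0.9  -1.45 62.7 ] [-1.35 -0.16  9.02] Mz 0.022 26.6
14.5 [ 0.74 -1.45 62.7 ] [-0.87 -0.72  8.52] Mz -0.021 26.925
21.8 [ 0.74 -1.45 62.55] [-0.68 -2.01  9.34] Mz -0.015 27.25
29.0 [ 0.74 -1.69 62.55] [-1.38 -2.1   9.15] Mz -0.007 27.575
36.2 [ 0.57 -1.94 62.55] [-1.59 -2.27  8.82] Mz 0.005 27.9
43.5 [ 0.38 -2.22 62.4 ] [-1.17 -2.03  9.43] Mz -0.025 28.225
50.8 [ 0.24 -2.46 62.4 ] [-1.68 -2.12  9.17] Mz -0.03 28.55
58.0 [ 4.00e-02 -2.71e+00  6.24e+01] [-1.49 -2.49  9.12] Mz 0.004 28.875
65.2 [-0.14 -3.01 62.4 ] [-1.97 -1.52  9.38] Mz -0.051 29.2
72.5 [-0.38 -3.19 62.4 ] [-1.79 -1.72  9.34] Mz 0.012 29.525
79.8 [-0.59 -3.4  62.4 ] [-2.39 -1.76  8.99] Mz 0.017 29.85
87.0 [-0.88 -3.61 62.25] [-2.19 -0.92  9.55] Mz 0.054 30.175
(30.18, array([ 515.95, -186.65,   63.43]), 'w', 11.36, 'gf', 45.0)
```

```bash
python3 - <<'E'
from h import *
f0=np.load('f0.npy');x,y,z,th=np.load('p.npy')
t=R.from_rotvec(manip.state()['tcp_rot']).as_matrix();print('yaw turned',A-np.degrees(np.arctan2(t[1,1],t[0,1])))
for zz in (64.5,66.5,68,70):
    manip.move_linear(at(x,y,zz),rate=.03);print(zz,loc(F(3)-f0),st())
manip.move_linear(at(x,y,125),rate=.1)
manip.move_pose([.5036,.1588,.125],rot(123.6));print(st(),manip.state()['joint_pos'])
c=cap('scene');d=cap('top');P=pts(c);
q=P[130:205,175:255].reshape(-1,3);q=q[(q[:,2]>.0445)&(q[:,2]<.055)];print('cap z',np.median(q[:,2]))
cv2.imwrite('pics/after.png',np.hstack([cv2.resize(c['image'][130:205,175:255],(400,400),interpolation=cv2.INTER_CUBIC),cv2.resize(d['image'][160:225,270:350],(400,400),interpolation=cv2.INTER_CUBIC)]))
cv2.imwrite('pics/hold.png',cv2.resize(c['image'][150:280,240:400],(800,600)))
E
```

```text
yaw turned 86.99096514875741
64.5 [-0.59 -0.92  7.13] (30.48, array([ 515.79, -186.61,   65.4 ]), 'w', 11.02, 'gf', 45.0)
66.5 [-0.35 -1.75  5.83] (30.77, array([ 515.68, -186.52,   67.02]), 'w', 11.93, 'gf', 45.0)
68 [ 1.65 -0.63  3.48] (31.07, array([ 515.49, -186.09,   68.04]), 'w', 11.31, 'gf', 45.0)
70 [ 2.79  0.09 -0.19] (31.38, array([ 515.26, -185.84,   69.74]), 'w', 11.68, 'gf', 45.0)
(33.66, array([503.51, 158.37, 124.65]), 'w', 11.52, 'gf', 45.0) [ 2.57695710e-01  8.86797038e-02  2.03154707e+00 -2.78366249e-04
  1.02205590e+00 -1.89830742e+00]
cap z 0.04633964559240267
```

View pics/after.png

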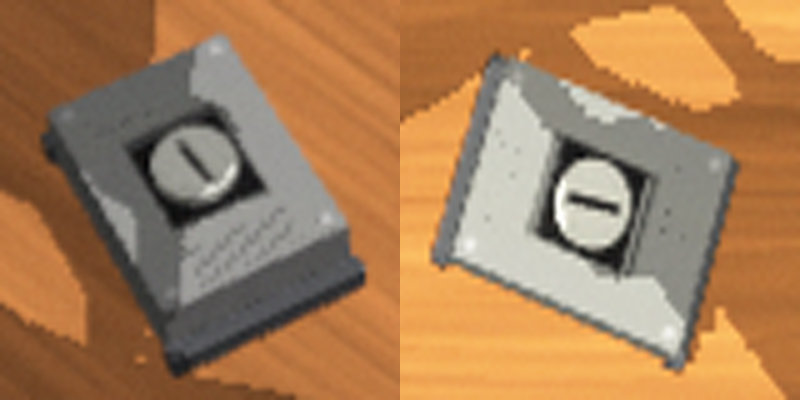

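View pics/hold.png

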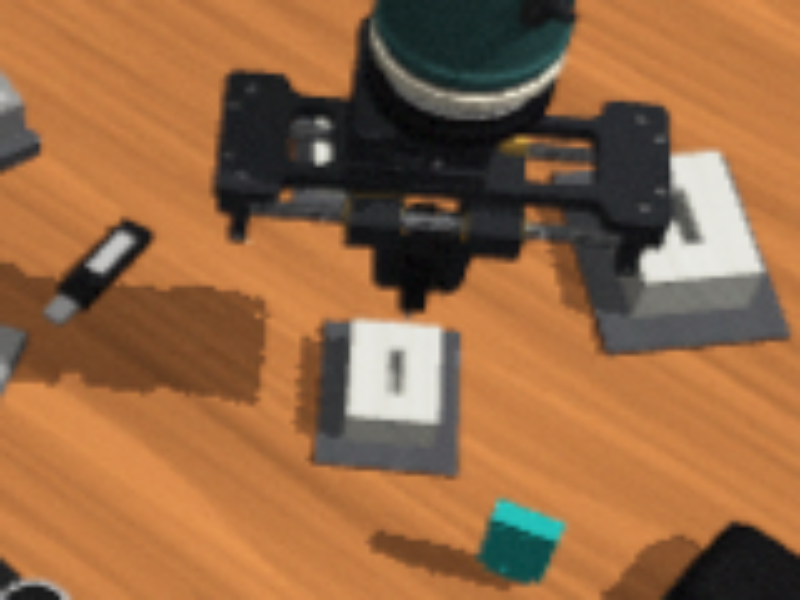

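The slot now lies along the unit's y, so the cap has turned a quarter turn. The holder's slit is free at (397,372) in the crop, with the key hanging above it. I'll insert with force guarding.

```bash
python3 - <<'E'
from h import *
a=123.6;kx=np.array([np.cos(np.deg2rad(a-90)),np.sin(np.deg2rad(a-90)),0]);ky=np.array([np.cos(np.deg2rad(a)),np.sin(np.deg2rad(a)),0])
p=np.array([.5036,.1588,.062]);manip.move_linear(p,rate=.1);manip.dwell(.2);f0=F(6)
while p[2]>.0405:
    p[2]-=.0015;manip.move_linear(p,rate=.03);f=F(3)-f0;g=np.round([f@kx,f@ky,f[2]],2);print(np.round(p*1000,1),g)
    if g[2]>5: print('stop');break
    if abs(g[0])>1.5:p+=kx*g[0]*1e-4
    if abs(g[1])>1.5:p+=ky*g[1]*1e-4
print(st());np.save('q.npy',p)
E
```

```text
[503.6 158.8  60.5] [-0.07  0.29 -0.15]
[503.6 158.8  59. ] [-0.15 -0.05 -1.1 ]
[503.6 158.8  57.5] [-0.18 -0.18 -0.29]
[503.6 158.8  56. ] [0.11 0.29 0.12]
[503.6 158.8  54.5] [ 0.08  0.21 -0.93]
[503.6 158.8  53. ] [-0.16 -0.67  0.01]
[503.6 158.8  51.5] [-0.   -0.58  0.05]
[503.6 158.8  50. ] [-0.13  0.15 -0.7 ]
[503.6 158.8  48.5] [-0.39 -0.36 -0.2 ]
[503.6 158.8  47. ] [ 0.08 -0.31 -0.27]
[503.6 158.8  45.5] [ 0.25 -0.09 -0.19]
[503.6 158.8  44. ] [-0.24 -0.1  -0.22]
[503.6 158.8  42.5] [-0.37 -0.2  -0.3 ]
[503.6 158.8  41. ] [-3.31  0.76  7.09]
stop
(39.04, array([503.83, 158.87,  42.1 ]), 'w', 11.66, 'gf', 45.0)
```

```bash
python3 - <<'E'
from h import *
p=np.load('q.npy')
manip.set_gripper(0,4);manip.dwell(.3);manip.set_gripper(.03);manip.dwell(.2)
manip.move_linear([p[0],p[1],.13],rate=.1)
manip.move_pose([.30,.42,.25],rot(123.6));manip.dwell(.3);print(st())
def rect(a):
    r=cv2.minAreaRect((a[:,:2]*1000).astype(np.float32));return np.round(r[0],1),np.round(r[1],1),round(r[2],1)
ims=[]
for n,b in(('top',[(170,165,235,230),(270,160,350,225)]),('scene',[(295,205,345,260),(175,130,255,205)])):
    c=cap(n);P=pts(c);z=P[...,2]
    for i,(u0,v0,u1,v1) in enumerate(b):
        sub=np.zeros(z.shape,bool);sub[v0:v1,u0:u1]=1
        for nm,lo,hi in ([('keytop',.074,.084)] if i==0 else [('unittop',.039,.0438),('cap',.0445,.052)]):
            k,l,s,_=cv2.connectedComponentsWithStats((sub&(z>lo)&(z<hi)).astype(np.uint8))
            if k<2: print(n,nm,'none');continue
            q=P[l==1+s[1:,4].argmax()];print(n,nm,len(q),rect(q),np.round(q.mean(0)*1000,1),'z',np.median(q[:,2]).round(4))
        ims.append(cv2.resize(c['image'][v0:v1,u0:u1],(300,300),interpolation=cv2.INTER_CUBIC))
cv2.imwrite('pics/end.png',np.vstack([np.hstack(ims[:2]),np.hstack(ims[2:])]))
E
```

```text
(42.88, array([300.57, 419.43, 249.59]), 'w', 30.27, 'gf', 0.0)
top keytop 43 (array([502.3, 157.7]), array([29.7, 12.1]), 32.3) [502.3 157.7  79.4] z 0.0793
top unittop 963 (array([ 515.6, -184.1]), array([150.4, 110.5]), 70.0) [ 515.6 -183.7   41.8] z 0.0419
top cap 157 (array([ 516.2, -185.1]), array([47.7, 48. ]), 0.1) [ 516.4 -183.4   47.8] z 0.0478
scene keytop 63 (array([506.3, 158.3]), array([32.8, 10.2]), 36.6) [507.  159.   79.3] z 0.0792
scene unittop 1231 (array([ 519.1, -183.6]), array([154.4, 111. ]), 69.7) [ 520.7 -180.9   41.4] z 0.0414
scene cap 176 (array([ 519. , -182.2]), array([46. , 46.2]), 45.2) [ 520.2 -182.4   47.6] z 0.0477
```

View pics/end.png

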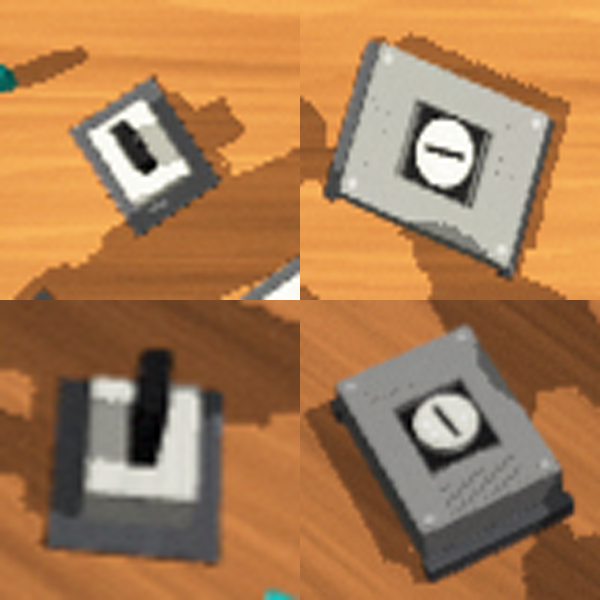

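Both views show the slot turned to the unit's y direction and the cap back up at 47.8 mm, the same as at the start. The key stands upright in its slit with its top at 79.3 mm.

```bash
python3 -c "
from h import *
print(order.close_job())"
```

```text
the job is handed in; nothing more can be done
None
```

The hatch is locked and handed in: the key turned the cap a quarter turn clockwise, it sprang back up in its locked notch, the key stands upright and fully home in its holder, and the highest force I read on the cap was about 10 N.

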